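# Run the loose caps into the tote's blue corner

### The arm

A 6-joint arm with a two-finger parallel gripper is mounted at the origin on the work surface. World frame = base frame: x ahead of the robot, y to its left, z up, the work surface at z = 0. Lengths are in m, angles in rad, forces in N, time in s.
With the tool pointing down it reaches from about 0.4 to 0.825 m from the base axis. Payload 7 kg.
Tool frame: the origin (TCP) lies between the finger pads; the fingertips stand 8 mm ahead of it and the grasp point (between the pads) lies 11 mm behind it (arm.finger_overhang is the distance from the TCP to the fingertips, in m); z points along the fingers, y is the line along which they close (so a half turn about z gives the same grasp; the last joint's range is limited). The gripper opens to 88 mm and grips with 3 to 60 N. Pads are 19 mm wide; open, the fingers measure 130 mm over their backs; the gripper's body (78 mm by 193 mm) begins 47 mm behind the grasp point.
Start: joints at [-0.866, 0.359, 0.012, 0, -1.224, -0.288], TCP at [0.273, -0.617, 0.235] pointing down, gripper open.
Joint ranges: [-3.07, 3.07], [-1.43, 2.12], [-1.02, 1.25], [-3.03, 1.67], [-3.05, -0], [-3.03, 3.03]. Speed limits (rad/s): [2.39, 2.39, 3.01, 3.14, 3.14, 3.14].

### API

Orientations are given as [roll, pitch, yaw] about the fixed x, y, z axes, in that order (R = Rz(yaw) Ry(pitch) Rx(roll)).
In Python, from station import arm gives the robot as it stands.
- The arm moves only by the tool move_arm, never from a script. Its argument "rows" is text: rows parted by semicolons, each of 7 numbers parted by spaces: the turn, a rotation vector about the tool's x, y, z in degrees, then the shift along the tool's x, y, z in m, then the finger opening in m, from 0 to 0.0876. A call has 1 to 8 rows; each row shifts and turns the commanded pose from where the row before left it, along the tool's axes as they then stand; what a row does not reach is not made up. A row lasts 1/8 s, in which the tool goes at most 62.5 mm and 10.7 degrees, less where a joint would pass 70% of its speed; a pose out of reach is approached as far as the arm can. A call is refused whole if a number of a shift passes 0.0625 or a number of a turn 10.7, either way. A call with a gripper value outside its range is refused whole. The fingers move at their own pace and stop on an object; "squeeze" is the grip in N (left out, the last holds). Time passes only in rows, so rows that do not move let the fingers close. It gives the time, the measured TCP pose, the force, the opening and the grip force at its end, in the units of the state.
- arm.get_state(): the state, without advancing time (a new reading comes with each control period).
- arm.grab_frame(name): name is "side" or "top"; returns (picture, depth): 400x640x3 uint8, blue, green, red; 400x640 float32, m along the optical axis (not along the pixel's ray), 0 where there is no reading.
- arm.camera_model(name): a dict with "mtx" (3x3 intrinsics, pixels), "camera_from_world" (4x4, takes a point from world to camera coordinates). Camera axes: x right, y down, z forward; pixel columns grow to the right and rows downward; lengths in m; the calibration is good to about 2 mm. A picture is of the moment at which its call begins. camera_model takes no time and is no camera call.
- arm.job_done(): hands the job in; it is judged then, once.
The state is a dict: "t": time; "q": joint angles; "qd": joint speeds; "joint_efforts": joint torques, N m; "eef_pos": TCP position; "ee_rot": TCP orientation; "force": force on the tool from outside, world axes, zero at the start; "moment": the same for the moment, N m; "width": finger opening in m; "gripper_force": force on a finger pad.
Only numpy, scipy, OpenCV 4.12 (cv2) and the standard library are available. Lean on these libraries where they do the work, as an engineer would, in place of code of your own. Each camera call takes 0.05 s, during which the arm holds its last target. There are 200 camera calls.

### The job

Put the stray red cap from the bench into the white tote with the other four while the tote stands on the bench. Then lift the tote by its handle and tip it well down towards its blue corner until all five red caps have slid together in that corner. Finish still holding the tote by the handle, steady, tilted and clear of the bench, with the blue corner lowest and the caps gathered there for counting; leave the blue cap, the tape and the two spray bottles where they are.

Things in the scene. Friction and masses are not known exactly. Their poses are not given: they have to be found in the camera images.
- tote: white open plastic tote, 260 (x) x 180 (y) x 60 mm (z), walls and floor 4 mm, no dividers, about 0.4 to 0.6 kg with its contents; stands on the bench, its blue corner towards the robot or to either side. Origin: centre of its underside; x along the length, y along the width, z up. The corner at its own +x, +y is covered in blue inside and out; the other three corners are white
- handle: rigid grey carrying handle of the tote: a straight bar along the tote's y axis over the middle of the tote, 12 mm thick (along the tote's x), 30 mm tall, 180 mm long between two 30 mm wide uprights on the long walls; origin at the bar's centre, 115 mm above the tote's underside (bar from 100 to 130 mm). Fixed to the tote, axes parallel to the tote's. Open space of 40 mm between it and the rim
- tote_corner (a point): inner bottom corner of the tote at its blue corner: at (126, 86, 4) mm from the tote's origin, axes parallel to the tote's
- tote_foot (a point): outer lowest point of the tote's blue corner: at (130, 90, 0) mm from the tote's origin
- stray_cap: red ribbed plastic screw cap, 26 mm diameter, 16 mm high, 12 g, smooth and slippery (begins to slide on the tote's floor at a slope of 7 to 11 degrees; a diagonal tilt of 25 to 30 degrees also runs them along the walls into a corner); origin at the centre of its underside. This one lies right way up on the bench, not in the tote, beside a blue cap of the same size and a roll of tape
- cap1: red ribbed plastic screw cap, 26 mm diameter, 16 mm high, 12 g, smooth and slippery (begins to slide on the tote's floor at a slope of 7 to 11 degrees; a diagonal tilt of 25 to 30 degrees also runs them along the walls into a corner); origin at the centre of its underside. Starts lying in the tote
- cap2: red ribbed plastic screw cap, 26 mm diameter, 16 mm high, 12 g, smooth and slippery (begins to slide on the tote's floor at a slope of 7 to 11 degrees; a diagonal tilt of 25 to 30 degrees also runs them along the walls into a corner); origin at the centre of its underside. Starts lying in the tote
- cap3: red ribbed plastic screw cap, 26 mm diameter, 16 mm high, 12 g, smooth and slippery (begins to slide on the tote's floor at a slope of 7 to 11 degrees; a diagonal tilt of 25 to 30 degrees also runs them along the walls into a corner); origin at the centre of its underside. Starts lying in the tote
- cap4: red ribbed plastic screw cap, 26 mm diameter, 16 mm high, 12 g, smooth and slippery (begins to slide on the tote's floor at a slope of 7 to 11 degrees; a diagonal tilt of 25 to 30 degrees also runs them along the walls into a corner); origin at the centre of its underside. Starts lying in the tote
- blue_cap: bystander: blue screw cap, 26 mm diameter, 16 mm high, on the bench; origin centre of its underside
- tape_roll: bystander: light blue roll of tape lying flat, 72 mm diameter, 25 mm high; origin centre of its underside
- green_spray: bystander: green spray bottle, 68 mm diameter, 188 mm high with a white head, behind the tote; origin centre of its underside
- red_spray: bystander: red spray bottle, same size as the green one
Not all that is in view belongs to the job. What is shaped like the cap3 but green or purple is not meant. Leave any yellow look-alike of the cap2 alone.

How it is judged:
On the way, in this order (a step that is already met when the one before it is completed fails the run):
1. the stray cap is let go in the tote, which stands on the bench (x of stray_cap in the frame of tote_corner between -0.254 and 0.004 m and y of stray_cap in the frame of tote_corner between -0.174 and 0.004 m and z of stray_cap in the frame of tote_corner between -0.006 and 0.05 m and contact force between the fingers and stray_cap below 0.1 N and height (world z) of tote_foot below 0.008 m and angle between tote's own z axis and vertical below 0.06 rad), for 0.2 s.
2. the tote is held up by its handle, clear of the bench, with all five caps in it (height (world z) of tote_foot above 0.015 m and contact force between the fingers and handle above 1 N and x of stray_cap in the frame of tote_corner between -0.254 and 0.004 m and y of stray_cap in the frame of tote_corner between -0.174 and 0.004 m and z of stray_cap in the frame of tote_corner between -0.006 and 0.05 m and x of cap1 in the frame of tote_corner between -0.254 and 0.004 m and y of cap1 in the frame of tote_corner between -0.174 and 0.004 m and z of cap1 in the frame of tote_corner between -0.006 and 0.05 m and x of cap2 in the frame of tote_corner between -0.254 and 0.004 m and y of cap2 in the frame of tote_corner between -0.174 and 0.004 m and z of cap2 in the frame of tote_corner between -0.006 and 0.05 m and x of cap3 in the frame of tote_corner between -0.254 and 0.004 m and y of cap3 in the frame of tote_corner between -0.174 and 0.004 m and z of cap3 in the frame of tote_corner between -0.006 and 0.05 m and x of cap4 in the frame of tote_corner between -0.254 and 0.004 m and y of cap4 in the frame of tote_corner between -0.174 and 0.004 m and z of cap4 in the frame of tote_corner between -0.006 and 0.05 m), for 0.2 s.
At the end, for the whole second after the job is handed in: Tote held by its handle, touching no bystander, blue corner over 15 mm above the bench; tilted over 0.25 rad, length and width each sloping down to the blue corner by over 0.1 rad; five red caps in it within 130 mm of its inner blue corner; all at rest; bystanders within 30 mm of start (all of step 2 and angle between tote's own z axis and vertical above 0.25 rad and angle between tote's own x axis and vertical above 1.671 rad and angle between tote's own y axis and vertical above 1.671 rad and linear speed of tote below 0.03 m/s and distance between each of stray_cap, cap1, cap2, cap3, cap4 and tote_corner below 0.13 m and linear speed of each of stray_cap, cap1, cap2, cap3, cap4 below 0.04 m/s and contact force between tote and blue_cap below 0.2 N and contact force between tote and tape_roll below 0.2 N and contact force between tote and green_spray below 0.2 N and contact force between tote and red_spray below 0.2 N and distance of each of blue_cap, tape_roll, green_spray, red_spray from where it was at the start of the episode below 0.03 m); the arm keeps its last pose, push and grip.
It fails at once if a bystander is pushed away or knocked over (distance of any of blue_cap, tape_roll, green_spray, red_spray from where it was at the start of the episode above 0.03 m or angle between any of tape_roll, green_spray, red_spray's own z axis and vertical above 0.4 rad).
It also fails if it takes over 58 s, if anything falls off the work surface, if the arm or the gripper's body presses on something with over 40 N, if the wrist force passes 120 N, or if a joint passes its speed limit or range.

## Working session

There is one attempt and no reset: what is moved stays moved. The work goes in short steps, Python scripts to look and compute and a tool call to move; the robot and the scene stay as the last step left them, time stands still between calls to the robot, and variables do not carry over. Pictures are saved under pics/ and viewed, at most 10 in all, crops included, and the job is handed in when it is done.

Besides the shell and the picture viewer there is one more tool, called after "Emit:" as a command line: name --argument value ..., lists and objects as JSON in quotes. move_arm: Moves the arm, as the interface text tells. Its arguments: {"type":"object","properties":{"rows":{"type":"string"},"squeeze":{"type":"number"}},"required":["rows"]}

```bash
mkdir -p pics
cat > h.py <<'E'
import numpy as np, cv2
from station import arm
from scipy.spatial.transform import Rotation as R
def grab(name,fn=None):
    im,d=arm.grab_frame(name); 
    if fn: cv2.imwrite('pics/'+fn,im)
    return im,d
def cloud(name,d):
    m=arm.camera_model(name);K=np.array(m['mtx']);T=np.linalg.inv(np.array(m['camera_from_world']))
    v,u=np.indices(d.shape)
    P=np.stack([(u-K[0,2])/K[0,0]*d,(v-K[1,2])/K[1,1]*d,d,np.ones_like(d)],-1)
    return (P@T.T)[...,:3]
E
python3 - <<'E'
from h import *
for n in('top','side'):
    im,d=grab(n,n+'0.png'); np.savez(n+'0.npz',im=im,P=cloud(n,d),d=d)
    print(n,np.linalg.inv(np.array(arm.camera_model(n)['camera_from_world'])).round(3).tolist())
s=arm.get_state();print(s)
E
```

```text
top [[0.002, -0.989, 0.149, 0.445], [-0.999, 0.004, 0.04, -0.083], [-0.04, -0.149, -0.988, 0.937], [0.0, 0.0, 0.0, 1.0]]
side [[-0.908, -0.23, 0.35, 0.271], [-0.419, 0.451, -0.788, 0.58], [0.024, -0.862, -0.506, 0.505], [0.0, 0.0, 0.0, 1.0]]
{'t': 0.1, 'q': array([-8.65914781e-01,  3.59364676e-01,  1.11453668e-02, -2.89855675e-04,
       -1.22410639e+00, -2.88142559e-01]), 'qd': array([-0.00109312, -0.00218821,  0.00038562,  0.0038437 ,  0.00199567,
       -0.00096886]), 'joint_efforts': array([ 2.14809631e-06, -5.84163487e+01,  2.93754923e+01,  7.01549470e+00,
        1.02858403e-02, -4.50492473e-05]), 'eef_pos': array([ 0.27304975, -0.61684058,  0.23368555]), 'ee_rot': array([ 3.14004889e+00, -1.73382995e-04, -2.72495223e+00]), 'force': array([-0.26661691,  0.09825417, -0.62076649]), 'moment': array([-0.03013729, -0.06182618,  0.01361152]), 'gripper_force': 0.0, 'width': 0.08743132048562745}
```

View pics/top0.png

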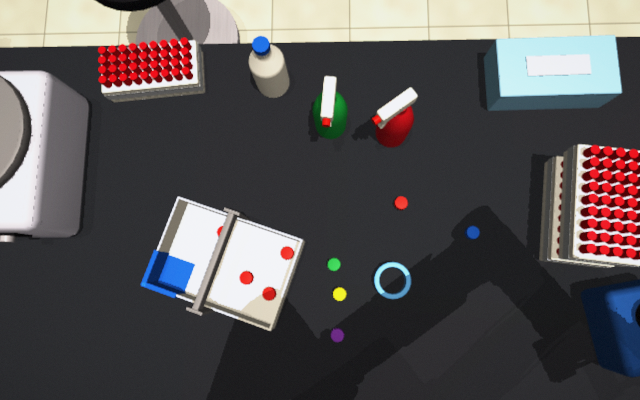

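View pics/side0.png

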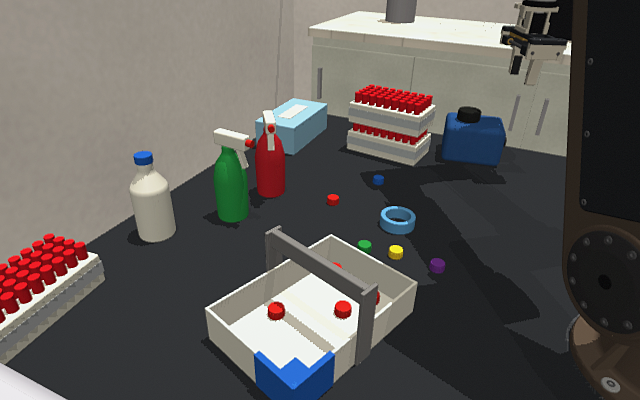

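Top view: the stray red cap is at (401,202). It could be confused with the green (334,264), yellow (339,294), purple (337,335) and blue (473,232) caps, the tote's red caps at (222,231), (246,278), (269,294) and (287,253), the red rack tops at (145,60) and (610,200), and the red spray nozzle at (377,120). By the description, the one lying alone on the bench at (401,202) is the right one. The tote is centred near (222,263), with its blue corner at (165,272). Next I'll measure these and crop the cap to check.

Run:
```python
from h import *
z=np.load('top0.npz');im,P=z['im'],z['P']
cv2.imwrite('pics/crop.png',cv2.resize(im[150:350,310:510],(600,600),interpolation=cv2.INTER_NEAREST))
hsv=cv2.cvtColor(im,cv2.COLOR_BGR2HSV)
red=((hsv[...,0]<8)|(hsv[...,0]>172))&(hsv[...,1]>150)&(hsv[...,2]>80)
n,l,st,c=cv2.connectedComponentsWithStats(red.astype(np.uint8))
for i in range(1,n):
    if 40<st[i,4]<600 and 180<c[i,1]<310 and c[i,0]<500:
        q=P[l==i];print('red',c[i].round(),st[i,4],np.median(q,0).round(4),q.min(0).round(3),q.max(0).round(3))
for nm,(u,v) in dict(blue=(473,232),green=(334,264)).items(): print(nm,P[v,u].round(3))
for nm,(a,b,cc,dd) in dict(tape=(370,258,415,302),gspray=(310,70,352,142),rspray=(370,85,420,150),bottle=(245,35,292,100)).items():
    q=P[b:dd,a:cc].reshape(-1,3);q=q[q[:,2]>.012];print(nm,q.min(0).round(3),q.max(0).round(3))
Q=P[185:345,130:310].reshape(-1,3)
def rect(m): 
    r=cv2.minAreaRect((m[:,:2]*1000).astype(np.float32));return [np.round(x,1) for x in r]
h=Q[(Q[:,2]>.12)&(Q[:,2]<.14)];print('handle',len(h),rect(h),np.median(h[:,2]))
r=Q[(Q[:,2]>.052)&(Q[:,2]<.068)];print('rim',len(r),rect(r))
hb=(hsv[...,0]>100)&(hsv[...,0]<125)&(hsv[...,1]>150)
q=P[185:345,130:310][hb[185:345,130:310]];q=q[(q[:,2]>.05)];print('bluecorner',q.mean(0).round(3))
```

```text
red [401. 202.] 155 [ 0.5915 -0.2091  0.0142] [ 0.578 -0.224 -0.006] [ 0.607 -0.195  0.02 ]
red [287. 253.] 126 [0.4895 0.0189 0.0191] [ 0.445 -0.083  0.006] [0.501 0.031 0.937]
red [246. 277.] 131 [0.4422 0.0993 0.0191] [0.43  0.088 0.01 ] [0.454 0.111 0.023]
red [269. 293.] 133 [0.4112 0.0533 0.0193] [0.4   0.042 0.004] [0.423 0.065 0.023]
blue [ 0.531 -0.35   0.014]
green [ 0.468 -0.074  0.013]
tape [ 0.401 -0.222  0.013] [ 0.472 -0.083  0.937]
gspray [ 0.445 -0.101  0.012] [ 0.785 -0.034  0.937]
rspray [ 0.445 -0.225  0.012] [ 0.761 -0.083  0.937]
bottle [ 0.445 -0.083  0.012] [0.885 0.089 0.937]
handle 924 [array([470.6, 137.3]), array([ 29.7, 189.6]), np.float64(70.9)] 0.12904211861059933
rim 1384 [array([471.6, 139.3]), array([263.7, 188.3]), np.float64(70.8)]
bluecorner [0.441 0.262 0.074]
```

View pics/crop.png

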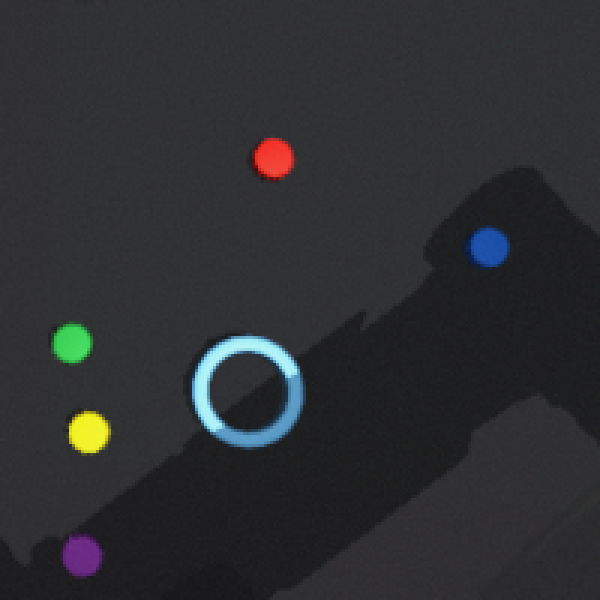

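The crop confirms the red cap, standing alone with free space around it; blue, green, yellow and purple are clearly different. I'll write a small planner helper and then reach.

```bash
cat >> h.py <<'E'
def plan(pos,rot=None,step=.05,deg=8):
    """print tool-axis row(s) from the measured pose to world pos / Rotation"""
    s=arm.get_state(); R0=R.from_euler('xyz',s['ee_rot']); rot=rot or R0
    d=np.array(pos)-s['eef_pos']; rv=(R0.inv()*rot).as_rotvec()
    n=int(max(1,np.ceil(np.linalg.norm(d)/step),np.ceil(np.degrees(np.linalg.norm(rv))/deg)))
    print('t',round(s['t'],2),'pos',s['eef_pos'].round(4),'n',n)
    out=[]
    for k in range(n):
        Rk=R0*R.from_rotvec(rv*k/n)
        out.append(' '.join('%.1f'%a for a in np.degrees(rv/n))+' '+' '.join('%.4f'%a for a in Rk.inv().apply(d/n)))
        if np.linalg.norm(rv)<.01: print('x%d'%n); break
    print('; '.join(out))
def down(yaw): return R.from_euler('xyz',[180,0,yaw],degrees=True)
E
python3 - <<'E'
from h import *
plan([.5915,-.2095,.234],down(-156.1))
z=np.load('top0.npz');P=z['P'];q=P[250:,560:].reshape(-1,3);print('canister',q[(q[:,2]<.5)].max(0),P[340,615],P[300,600])
E
```

```text
t 0.1 pos [ 0.273  -0.6168  0.2337] n 11
x11
0.0 -0.0 -0.0 -0.0415 0.0221 -0.0000
canister [ 0.49163753 -0.47689647  0.16415412] [ 0.33560699 -0.56327264  0.088296  ] [ 0.4032315  -0.54969644  0.07716355]
```

Emit:
move_arm --rows "0 0 0 -0.0415 0.0221 0 0.06;0 0 0 -0.0415 0.0221 0 0.06;0 0 0 -0.0415 0.0221 0 0.06;0 0 0 -0.0415 0.0221 0 0.06;0 0 0 -0.0415 0.0221 0 0.06;0 0 0 -0.0415 0.0221 0 0.06;0 0 0 -0.0415 0.0221 0 0.06;0 0 0 -0.0415 0.0221 0 0.06" --squeeze 20

```text
t: 1.1
eef_pos: [0.5058, -0.3197, 0.2343]
ee_rot: [3.141, -0.0, -2.725]
force: [0.8, -0.6, 0.8]
width: 0.0601
gripper_force: 0.0
```

Emit:
move_arm --rows "0 0 0 -0.0415 0.0221 0 0.06;0 0 0 -0.0415 0.0221 0 0.06;0 0 0 -0.0415 0.0221 0 0.06;0 0 0 0 0 0.05 0.06;0 0 0 0 0 0.05 0.06;0 0 0 0 0 0.04 0.06;0 0 0 0 0 0 0.06;0 0 0 0 0 0 0.06"

```text
t: 2.1
eef_pos: [0.5932, -0.2104, 0.096]
ee_rot: [-3.14, 0.001, -2.724]
force: [-0.2, -0.3, 0.2]
width: 0.0601
gripper_force: 0.0
```

Run:
```python
from h import *
plan([.5915,-.2095,.011],down(-156.1))
```

```text
t 2.1 pos [ 0.5932 -0.2104  0.096 ] n 2
x2
-0.0 0.0 0.0 0.0006 0.0008 0.0425
```

Emit:
move_arm --rows "0 0 0 0.0006 0.0008 0.03 0.06;0 0 0 0.0006 0.0008 0.03 0.06;0 0 0 0 0 0.015 0.06;0 0 0 0 0 0.01 0.06;0 0 0 0 0 0 0;0 0 0 0 0 0 0;0 0 0 0 0 0 0;0 0 0 0 0 0 0" --squeeze 20

```text
t: 3.1
eef_pos: [0.5908, -0.2091, 0.0101]
ee_rot: [-3.141, 0.001, -2.725]
force: [-0.4, 1.0, 1.2]
width: 0.0255
gripper_force: 8.6
```

Emit:
move_arm --rows "0 0 0 0 0 -0.02 0;0 0 0 0 0 -0.04 0;0 0 0 0 0 -0.05 0;0 0 0 0 0 -0.05 0;0 0 0 0 0 -0.05 0;0 0 0 0 0 -0.03 0"

```text
t: 3.85
eef_pos: [0.5911, -0.2093, 0.253]
ee_rot: [-3.14, 0.003, -2.725]
force: [0.7, 0.2, -0.7]
width: 0.0257
gripper_force: 20.0
```

Run:
```python
from h import *
c=np.array([.472,.139]);a=np.radians(70.8);x=np.array([np.cos(a),np.sin(a)]);y=np.array([-x[1],x[0]])
p=c+.068*x+.01*y;print(p);plan([*p,.25],down(-109.2),.045,10)
print(arm.get_state()['width'])
```

```text
[0.48491917 0.20650626]
t 3.85 pos [ 0.5911 -0.2093  0.253 ] n 10
-0.0 0.0 -4.7 -0.0071 0.0423 0.0002; -0.0 0.0 -4.7 -0.0106 0.0416 0.0002; -0.0 0.0 -4.7 -0.0139 0.0406 0.0003; -0.0 0.0 -4.7 -0.0172 0.0393 0.0003; -0.0 0.0 -4.7 -0.0204 0.0378 0.0003; -0.0 0.0 -4.7 -0.0234 0.0360 0.0003; -0.0 0.0 -4.7 -0.0263 0.0339 0.0003; -0.0 0.0 -4.7 -0.0289 0.0317 0.0003; -0.0 0.0 -4.7 -0.0314 0.0292 0.0003; -0.0 0.0 -4.7 -0.0337 0.0265 0.0003
0.025651677025409665
```

Emit:
move_arm --rows "0 0 -4.7 -0.0071 0.0423 0 0;0 0 -4.7 -0.0106 0.0416 0 0;0 0 -4.7 -0.0139 0.0406 0 0;0 0 -4.7 -0.0172 0.0393 0 0;0 0 -4.7 -0.0204 0.0378 0 0;0 0 -4.7 -0.0234 0.036 0 0;0 0 -4.7 -0.0263 0.0339 0 0;0 0 -4.7 -0.0289 0.0317 0 0"

```text
t: 4.85
eef_pos: [0.5048, 0.1248, 0.2499]
ee_rot: [-3.141, 0.001, -2.066]
force: [1.7, 0.7, 0.0]
width: 0.0248
gripper_force: 20.0
```

Emit:
move_arm --rows "0 0 -4.7 -0.0314 0.0292 0 0;0 0 -4.7 -0.0337 0.0265 0 0;0 0 0 0 0 0 0;0 0 0 0 0 0 0"

```text
t: 5.35
eef_pos: [0.4839, 0.2065, 0.2496]
ee_rot: [3.142, -0.0, -1.904]
force: [0.3, -0.5, 0.0]
width: 0.0255
gripper_force: 20.0
```

Run:
```python
from h import *
plan([.485,.2065,.05],down(-109.2))
im,d=grab('side'); cv2.imwrite('pics/s1.png',im)
```

```text
t 5.35 pos [0.4839 0.2065 0.2496] n 4
x4
0.0 -0.0 0.0 -0.0001 -0.0003 0.0499
```

View pics/s1.png

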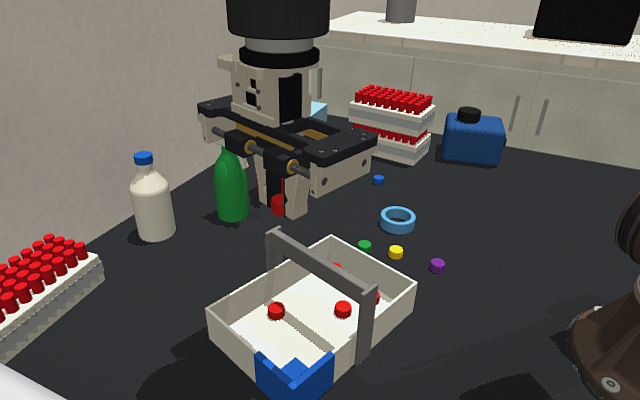

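The side view shows the cap held at (278,205) over the blue half. One cap already lies in that half at (276,311), so I'll check where before lowering.

Run:
```python
from h import *
P=np.load('side0.npz')['P'];c=np.array([.472,.139]);a=np.radians(70.8);x=np.array([np.cos(a),np.sin(a)]);y=np.array([-x[1],x[0]])
for u,v in((276,308),(342,306)):
    p=P[v,u];print(p.round(3),(p[:2]-c)@x,(p[:2]-c)@y)
```

```text
[0.53  0.151 0.019] 0.030103019086414523 -0.05085176018147704
[0.441 0.101 0.018] -0.04608771079610141 0.016591095753639578
```

Emit:
move_arm --rows "0 0 0 0 0 0.05 0;0 0 0 0 0 0.05 0;0 0 0 0 0 0.05 0;0 0 0 0 0 0.035 0;0 0 0 0 0 0.02 0;0 0 0 0 0 0.012 0;0 0 0 0 0 0 0;0 0 0 0 0 0 0.05"

```text
t: 6.4
eef_pos: [0.4848, 0.2068, 0.0335]
ee_rot: [-3.141, 0.001, -1.905]
force: [-0.5, -1.0, 0.3]
width: 0.0308
gripper_force: 0.0
```

Emit:
move_arm --rows "0 0 0 0 0 0 0.055;0 0 0 0 0 0 0.055;0 0 0 0 0 -0.02 0.055;0 0 0 0 0 -0.04 0.055;0 0 0 0 0 -0.05 0.055;0 0 0 0 0 -0.05 0.055;0 0 0 0 0 -0.05 0.055;0 0 0 0 0 0 0.055"

```text
t: 7.4
eef_pos: [0.4859, 0.2078, 0.2473]
ee_rot: [-3.137, 0.007, -1.904]
force: [0.8, -0.4, -1.0]
width: 0.0548
gripper_force: 0.0
```

Run:
```python
from h import *
im,d=grab('side'); cv2.imwrite('pics/s2.png',im)
im,d=grab('top');Q=cloud('top',d)[185:345,130:310].reshape(-1,3)
plan([.472,.139,.25],down(-19.2),.045,9)
h=Q[(Q[:,2]>.12)&(Q[:,2]<.14)];print('handle',len(h),cv2.minAreaRect((h[:,:2]*1000).astype(np.float32)))
```

```text
t 7.5 pos [0.4839 0.2067 0.243 ] n 10
-0.0 0.0 -9.0 0.0068 -0.0011 -0.0007; -0.0 0.0 -9.0 0.0069 -0.0000 -0.0007; -0.0 0.0 -9.0 0.0068 0.0011 -0.0007; -0.0 0.0 -9.0 0.0065 0.0021 -0.0007; -0.0 0.0 -9.0 0.0061 0.0031 -0.0007; -0.0 0.0 -9.0 0.0056 0.0040 -0.0007; -0.0 0.0 -9.0 0.0049 0.0048 -0.0007; -0.0 0.0 -9.0 0.0041 0.0055 -0.0007; -0.0 0.0 -9.0 0.0031 0.0061 -0.0007; -0.0 0.0 -9.0 0.0021 0.0065 -0.0007
handle 928 ((470.51019287109375, 137.30654907226562), (28.77975082397461, 189.7861785888672), 71.01177215576172)
```

View pics/s2.png

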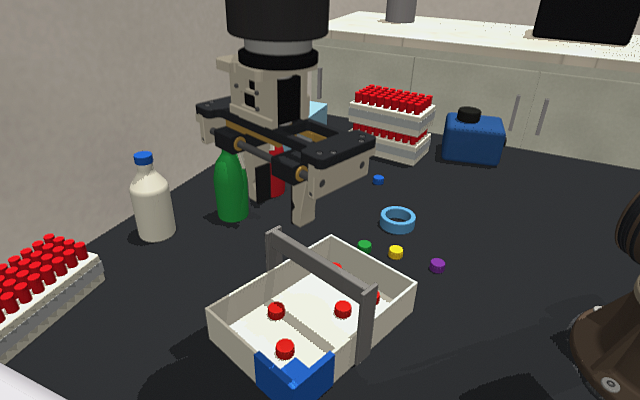

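The stray cap is released in the tote at (285,348), and the tote hasn't moved. Next I turn over the handle.

Emit:
move_arm --rows "0 0 -9 0.0068 -0.0011 0 0.07;0 0 -9 0.0069 0 0 0.07;0 0 -9 0.0068 0.0011 0 0.07;0 0 -9 0.0065 0.0021 0 0.07;0 0 -9 0.0061 0.0031 0 0.07;0 0 -9 0.0056 0.004 0 0.07;0 0 -9 0.0049 0.0048 0 0.07;0 0 -9 0.0041 0.0055 0 0.07"

```text
t: 8.5
eef_pos: [0.4739, 0.1518, 0.2409]
ee_rot: [3.139, 0.001, -0.643]
force: [-0.6, 0.6, 0.3]
width: 0.07
gripper_force: 0.0
```

Emit:
move_arm --rows "0 0 -9 0.0031 0.0061 0 0.07;0 0 -9 0.0021 0.0065 0 0.07;0 0 0 0 0 0.03 0.07;0 0 0 0 0 0 0.07;0 0 0 0 0 0 0.07"

```text
t: 9.12
eef_pos: [0.4723, 0.1389, 0.2126]
ee_rot: [3.14, 0.0, -0.334]
force: [0.5, -0.3, 0.1]
width: 0.0703
gripper_force: 0.0
```

Run:
```python
from h import *
print(arm.get_state()['q'].round(2)); plan([.471,.138,.106],down(-19.1))
```

```text
[ 0.69  0.07 -0.41  0.   -1.09  0.55]
t 9.12 pos [0.4723 0.1389 0.2126] n 3
x3
0.0 0.0 -0.0 -0.0003 0.0004 0.0355
```

Emit:
move_arm --rows "0 0 0 -0.0003 0.0004 0.035 0.07;0 0 0 -0.0003 0.0004 0.035 0.07;0 0 0 -0.0003 0.0004 0.0275 0.07;0 0 0 0 0 0.01 0.07;0 0 0 0 0 0 0;0 0 0 0 0 0 0;0 0 0 0 0 0 0;0 0 0 0 0 0 0" --squeeze 60

```text
t: 10.12
eef_pos: [0.4713, 0.1383, 0.1057]
ee_rot: [-3.141, -0.001, -0.334]
force: [0.5, 0.3, -0.3]
width: 0.0355
gripper_force: 0.0
```

Emit:
move_arm --rows "0 0 0 0 0 0 0;0 0 0 0 0 0 0"

```text
t: 10.38
eef_pos: [0.471, 0.1381, 0.1051]
ee_rot: [-3.141, -0.0, -0.334]
force: [-0.2, -0.2, 0.3]
width: 0.0157
gripper_force: 0.0
```

Emit:
move_arm --rows "0 0 0 0 0 0 0;0 0 0 0 0 0 0;0 0 0 0 0 0 0;0 0 0 0 0 0 0"

```text
t: 10.88
eef_pos: [0.4708, 0.1378, 0.1051]
ee_rot: [3.141, 0.0, -0.334]
force: [-1.3, -3.6, 4.1]
width: 0.0116
gripper_force: 60.0
```

Emit:
move_arm --rows "0 0 0 0 0 -0.01 0;0 0 0 0 0 -0.02 0;0 0 0 0 0 -0.02 0;0 0 0 0 0 -0.02 0;0 0 0 0 0 -0.02 0;0 0 0 0 0 -0.02 0;0 0 0 0 0 -0.02 0;0 0 0 0 0 -0.01 0"

```text
t: 11.88
eef_pos: [0.4712, 0.1386, 0.2461]
ee_rot: [-3.14, -0.001, -0.334]
force: [0.3, 0.4, -6.1]
width: 0.0117
gripper_force: 60.0
```

Run:
```python
from h import *
s=arm.get_state();print(s['q'].round(2),s['moment'].round(2),s['force'].round(1))
a=np.radians(70.9);x=np.array([np.cos(a),np.sin(a),0]);y=np.array([-x[1],x[0],0])
d=(x+y)/2**.5; ax=np.cross([0,0,1],d)   # top tips along d: blue corner sinks
R0=R.from_euler('xyz',s['ee_rot']); print('axis in tool',R0.inv().apply(ax).round(3))
```

```text
[ 0.69  0.04 -0.36 -0.   -1.16  0.55] [-0.02  0.07 -0.02] [ 0.3  0.4 -6.1]
axis in tool [-0.707  0.707 -0.002]
```

Emit:
move_arm --rows "-1.4 1.4 0 0 0 0 0;-1.4 1.4 0 0 0 0 0;-1.4 1.4 0 0 0 0 0;-1.4 1.4 0 0 0 0 0;-1.4 1.4 0 0 0 0 0;-1.4 1.4 0 0 0 0 0;-1.4 1.4 0 0 0 0 0;-1.4 1.4 0 0 0 0 0"

```text
t: 12.88
eef_pos: [0.4707, 0.1383, 0.2445]
ee_rot: [2.943, -0.194, -0.314]
force: [-0.3, 0.1, -4.8]
width: 0.0113
gripper_force: 60.0
```

Emit:
move_arm --rows "-1.4 1.4 0 0 0 0 0;-1.4 1.4 0 0 0 0 0;-1.4 1.4 0 0 0 0 0;-1.4 1.4 0 0 0 0 0;-1.4 1.4 0 0 0 0 0;-1.4 1.4 0 0 0 0 0;-1.4 1.4 0 0 0 0 0;0 0 0 0 0 0 0"

```text
t: 13.88
eef_pos: [0.4709, 0.1383, 0.2447]
ee_rot: [2.757, -0.358, -0.262]
force: [0.4, -0.7, -5.1]
width: 0.0122
gripper_force: 60.0
```

Emit:
move_arm --rows "0 0 0 0 0 0 0;0 0 0 0 0 0 0;0 0 0 0 0 0 0;0 0 0 0 0 0 0;0 0 0 0 0 0 0;0 0 0 0 0 0 0;0 0 0 0 0 0 0;0 0 0 0 0 0 0"

```text
t: 14.88
eef_pos: [0.471, 0.1381, 0.245]
ee_rot: [2.758, -0.358, -0.263]
force: [0.4, -0.3, -4.5]
width: 0.012
gripper_force: 60.0
```

Run:
```python
from h import *
im,d=grab('side','s3.png');np.savez('s3.npz',im=im,P=cloud('side',d))
im,d=grab('top','t3.png');np.savez('t3.npz',im=im,P=cloud('top',d))
s=arm.get_state();Z=R.from_euler('xyz',s['ee_rot']).as_matrix();print(Z.round(3),s['q'].round(2))
```

```text
[[ 0.904 -0.368  0.216]
 [-0.244 -0.861 -0.446]
 [ 0.35   0.35  -0.869]] [ 1.01  0.09 -0.61  0.47 -1.21 -0.02]
```

View pics/s3.png

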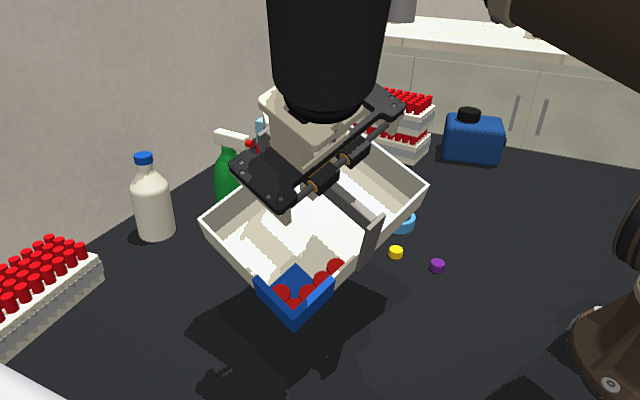

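View pics/t3.png

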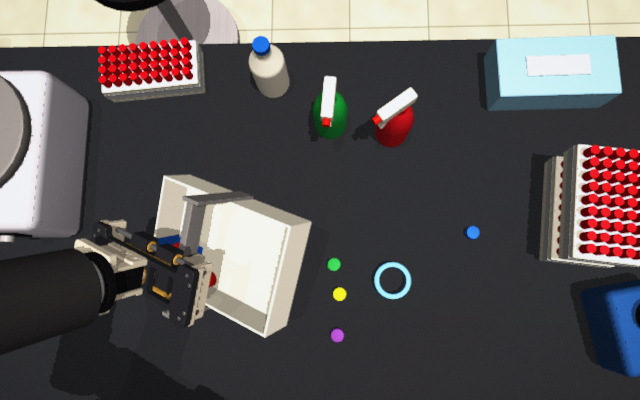

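The side view shows red caps in the blue corner at (283,292), (307,292), (320,278) and (336,266), with one perhaps hidden. I'll measure the tote's real tilt and each cap's distance to the corner.

Run:
```python
from h import *
s=arm.get_state();Rt=R.from_euler('xyz',s['ee_rot']).as_matrix();p=s['eef_pos']
T=np.stack([-Rt[:,1],-Rt[:,0],-Rt[:,2]],1); o=p+Rt[:,2]*.1051
for f in('s3','t3'):
    z=np.load(f+'.npz');im=z['im'];L=(z['P']-o)@T  # tote frame
    ins=(abs(L[...,0])<.126)&(abs(L[...,1])<.086)&(L[...,2]>-.01)&(L[...,2]<.05)
    hsv=cv2.cvtColor(im,cv2.COLOR_BGR2HSV)
    w=ins&(hsv[...,1]<60)&(hsv[...,2]>150)&(L[...,2]<.02)&(abs(L[...,0])<.11)&(abs(L[...,1])<.075)
    q=L[w];A=np.c_[q[:,:2],np.ones(len(q))];k=np.linalg.lstsq(A,q[:,2],rcond=None)[0];print(f,'floor fit slopes,z',k.round(3),len(q))
    red=ins&((hsv[...,0]<8)|(hsv[...,0]>172))&(hsv[...,1]>150)&(hsv[...,2]>60)
    r=L[red];print(len(r)); 
    H,_,_=np.histogram2d(r[:,0],r[:,1],bins=[np.arange(-.126,.13,.012),np.arange(-.09,.091,.012)])
    for i,j in zip(*np.nonzero(H>3)): print((round(-.12+.012*i,3),round(-.084+.012*j,3),int(H[i,j])),end=' ')
    print()
    c=(im[220:340,230:370] if f=='s3' else im[170:340,140:310]); cv2.imwrite(f'pics/{f}c.png',cv2.resize(c,None,fx=4 if f=='s3' else 3.4,fy=4 if f=='s3' else 3.4))
foot=T@[.13,.09,0]+o;print('foot',foot)
```

```text
s3 floor fit slopes,z [0.002 0.002 0.004] 8781
804
(np.float64(0.024), np.float64(0.072), 31) (np.float64(0.036), np.float64(0.06), 28) (np.float64(0.036), np.float64(0.072), 68) (np.float64(0.048), np.float64(0.06), 5) (np.float64(0.048), np.float64(0.072), 61) (np.float64(0.06), np.float64(0.06), 26) (np.float64(0.06), np.float64(0.072), 60) (np.float64(0.072), np.float64(0.06), 10) (np.float64(0.072), np.float64(0.072), 54) (np.float64(0.084), np.float64(0.06), 27) (np.float64(0.084), np.float64(0.072), 57) (np.float64(0.096), np.float64(0.048), 5) (np.float64(0.096), np.float64(0.06), 13) (np.float64(0.096), np.float64(0.072), 58) (np.float64(0.108), np.float64(0.036), 30) (np.float64(0.108), np.float64(0.048), 86) (np.float64(0.108), np.float64(0.06), 54) (np.float64(0.108), np.float64(0.072), 64) (np.float64(0.12), np.float64(0.036), 11) (np.float64(0.12), np.float64(0.048), 18) (np.float64(0.12), np.float64(0.06), 20) (np.float64(0.12), np.float64(0.072), 16) 
t3 floor fit slopes,z [0.001 0.002 0.004] 6149
86
(np.float64(0.024), np.float64(0.06), 15) (np.float64(0.024), np.float64(0.072), 38) (np.float64(0.024), np.float64(0.084), 5) (np.float64(0.036), np.float64(0.06), 6) (np.float64(0.108), np.float64(0.036), 8) (np.float64(0.12), np.float64(0.036), 14) 
foot [0.46023043 0.22522873 0.07668412]
```

View pics/s3c.png

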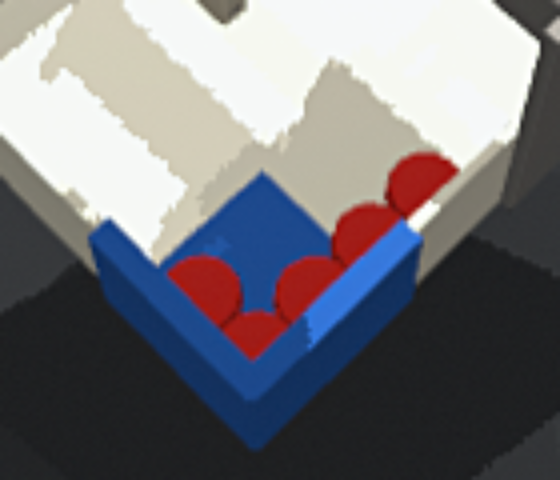

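All five caps are in the blue corner: four in a row along the long wall and one on the end wall. The farthest is about 93 mm from the corner. The tote hasn't slipped in the grip (30° tilt, blue corner 77 mm above the bench), so I'm handing in.

```bash
python3 -c "
from h import *
s=arm.get_state();print(abs(s['qd']).max(),s['gripper_force']);print(arm.job_done())"
```

```text
0.0011968811512222278 59.998791217803955
the job is handed in; nothing more can be done
None
```

I put the stray red cap in the tote and handed the job in with the tote held by its handle: tilted about 30°, blue corner lowest and about 77 mm above the bench, all five red caps within about 95 mm of the inner corner, and the blue cap, tape and both spray bottles left alone.

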